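# Latch the sprung jaw of a pipe-tacking fixture half open

### The job

Set the sprung jaw of the pipe-tacking fixture to its half-open loading position: with your fingertips push the jaw back, away from the fixed vee, until the first tooth of its rack has passed the stop pin but the second has not, then let it go so that it springs back and stays caught on the pin at the first tooth. Only push, grasp nothing, and leave the stop pin's knob, the pipe pieces, the flange and the chipping hammer alone.

Things in the scene. Friction and masses are not known exactly. Their poses are not given: they have to be found in the camera images.
- fixture: Pipe-tacking fixture, bolted to the bench: steel base plate (top 12 mm high, x -125 to 290, y -75 to 75 mm), dark vee block at one end, slide with jaw in the middle, green housing (x 108 to 286, y -68 to 68, 80 mm high) at the other. Origin on the bench, on the centre line, under the closed jaw's front face. x = level, the way the jaw is pushed open, from vee to housing; z up
- well (a point): Middle of the open well between the fixed vee and the closed jaw, on the base plate's top: fixture x -38 mm, y 0, 12 mm above the bench; room for closed fingers from above. The dark vee block, 56 mm high, opens towards the jaw: deepest line at fixture x -81 mm, outer lips at x -55, y -45 and 45 mm, so the well is 55 mm long at the lips, 80 mm on the centre line
- jaw: Flat steel face of the sprung slide, the surface to push: 96 mm wide (y), 42 mm high, from 14 to 56 mm above the bench; the light slide block behind it is as wide and high. Origin in the middle of the front face, 35 mm above the bench; axes as the fixture's (x points into the jaw, the way to push). Moves with the slide
- slide (a joint): How far the slide is open (m): 0 fully forward, where it starts; 0.062 rear end stop. Its spring pushes it forward with 6 N at 0 to 12 N at the end; camming the pin over a tooth adds up to 4 N. The first tooth passes the pin at 0.028 and then holds the jaw at 0.028 (half open, wanted); the second at 0.056 holds it wide open (wrong; only pulling up the pin would free it)
- rack (a point): Top edge of the steep face of the first tooth of the rack on the slide: two dark sawteeth 8 mm high, 16 mm wide, 28 mm apart (first 97 mm, second 69 mm behind the jaw's face), 64 mm above the bench; steep faces look to the jaw. As the slide opens each tooth cams the stop pin up; when its steep face has passed, the pin drops behind it by itself and blocks the way forward
- stop_pin: Sprung stop pin, upright in the front of the housing's top: a 10 mm square bolt with a black round knob (26 mm across, 16 mm high) on top. Origin at the pin's foot on its holding face: fixture x 125 mm, y 0, 57 mm above the bench when down. It goes up and down by itself
- pin_top (a point): The middle of the top of the stop pin's black knob: 110.7 mm above the bench with the pin fully down; up to 8 mm higher while a tooth passes under it
- pipe_stub: Loose upright steel pipe piece, 76 mm across and 70 mm high, standing on the bench behind the vee. Origin at the centre of its foot
- small_pipe: Loose upright steel pipe piece, 48 mm across and 60 mm high, standing behind the vee. Origin at the centre of its foot
- flange: Loose flat steel flange ring, 100 mm across, 14 mm thick, with a 48 mm bore and four bolt holes, lying beside the vee. Origin at the centre of its underside
- chipping_hammer: Loose welder's chipping hammer, about 236 mm long, 24 mm high, lying on the bench beside the housing. Origin under its middle; x along the handle towards the head

How it is judged:
On the way:
1. the fingers push the jaw back past the first tooth (value of joint slide above 0.0285 m and contact force between the fingers and jaw above 1 N), for 0.05 s.
At the end, for the whole second after the job is handed in: The slide rests half open, caught on the stop pin at the first tooth: slide at 28 mm (25.5 to 30.5 mm), not moving, and the pin fully down (within 2 mm) (value of joint slide between 0.0255 and 0.0305 m and velocity of joint slide between -0.005 and 0.005 m/s and z of pin_top in the frame of fixture below 0.1125 m); the robot touches nothing.
It fails at once if the robot pushes on the stop pin (contact force between any of the fingers, the arm and stop_pin above 1 N).
It fails at once if a pipe piece, the flange or the hammer is moved (over 12 mm) or lifted (distance of any of pipe_stub, small_pipe, flange, chipping_hammer from where it was at the start of the episode above 0.012 m).
It also fails if it takes over 32 s, if anything falls off the work surface, if the arm or the gripper's body presses on something with over 40 N, if the wrist force passes 120 N, or if a joint passes its speed limit or range.

### The arm

A 6-joint arm with a two-finger parallel gripper is mounted at the origin on the work surface. World frame = base frame: x ahead of the robot, y to its left, z up, the work surface at z = 0. Lengths are in m, angles in rad, forces in N, time in s.
With the tool pointing down it reaches from about 0.275 to 0.75 m from the base axis. Payload 10.2 kg.
Tool frame: the origin (TCP) lies between the finger pads; the fingertips stand 25 mm ahead of it and the grasp point (between the pads) lies 6 mm ahead of it; z points along the fingers, x is the direction in which the jaws open and shut, and the axes are right-handed (so a half turn about z gives the same grasp; the last joint's range is limited). The gripper opens to 85 mm and grips with 20 to 120 N. Pads are 22 mm wide; open, the fingers measure 114 mm over their backs; the gripper's body (76 mm by 85 mm) begins 54 mm behind the grasp point. The pads swing forward as they close: fully open they stand 13 mm farther back than shut.
Start: joints at [1.004, 0.313, 1.498, -0, 1.331, -0.223], TCP at [0.177, 0.494, 0.256] pointing down, gripper open.
Joint ranges: [-2.94, 2.94], [-0.97, 2.17], [0.19, 2.56], [-1.23, 4.37], [0.02, 3.11], [-2.88, 2.88]. Speed limits (rad/s): [2.39, 2.39, 3.01, 3.14, 3.14, 3.14].

### API

Orientations are given as [roll, pitch, yaw] about the fixed x, y, z axes, in that order (R = Rz(yaw) Ry(pitch) Rx(roll)).
In Python, from rig import arm gives the robot as it stands. The module is installed in compiled form; this text tells all that it offers. Calls block until the motion is done:
- arm.move_to(position, orientation): joint-space move of the TCP to a pose.
- arm.movel(position, rot=None, vel=0.15): straight line of the TCP; rot=None keeps the orientation; vel is the mean speed in m/s.
- arm.move_j(angles): joint-space move.
- arm.open() and arm.gripper_close(f_grip=None): open the fingers fully, or close them until they stop; f_grip is the grip in N (None keeps the last).
- arm.pause(seconds).
- arm.solve_ik(position, orientation): joint angles nearest the present ones, or None.
- arm.read_camera(name): name is "scene" or "side" or "wrist"; returns a dict with "img" (384x512x3 uint8, red, green, blue), "range_z" (384x512 float32, m along the optical axis (not along the pixel's ray), 0 where there is no reading), "fx", "fy", "cx", "cy" (pixels), "dist" ([k1, k2, p1, p2, k3] as OpenCV has them; the pictures are not rectified), "extrinsics" (4x4, takes a point from camera to world coordinates); the wrist camera has in their place "hand_eye" (4x4, takes a point from camera to tool coordinates, whose origin is the TCP and whose axes are the tool frame's). Camera axes: x right, y down, z forward; pixel columns grow to the right and rows downward; lengths in m; the calibration is good to about 2 mm. A picture is of the moment at which its call begins: read the wrist's pose just before it.
A pose or a line that the arm cannot do raises arm.PlanningError and nothing moves.
- arm.job_done(): hands the job in, once; it reports no verdict.
Trained networks look in a picture, given as the dict that the camera call returned (one of the last four; its "shot" number tells which), for a name from the list of things; names that differ only in an ending like _2 or _b are one class to them, and where a whole thing is asked for, a point or a joint stands for the part that bears it (a point fixed in the world has none). Each returns a list of dicts, best first, with "confidence" (0 to 1); they miss things now and then, are a little off and sometimes report something else, mostly with a low value. They report only what shows in the picture. A call takes as long as a camera call.
- arm.find_in(thing, picture): "location" ([row, column] in pixels, amid what is visible of it).
Readings, each from a call of its own:
- arm.read_time_s(): time.
- arm.read_joint_positions(): joint angles.
- arm.read_qvel(): joint speeds.
- arm.read_tau(): joint torques, N m.
- arm.read_ee_pos(): TCP position.
- arm.read_eef_rot(): TCP orientation.
- arm.read_contact_force(): force on the tool from outside, world axes, zero at the start.
- arm.read_ft_torque(): the same for the moment, N m.
- arm.read_opening(): finger opening in m.
Only numpy, scipy, OpenCV 4.12 (cv2) and the standard library are available. Lean on these libraries where they do the work, as an engineer would, in place of code of your own. Each camera call takes 0.05 s, during which the arm holds its last target.

## Working session

There is one attempt and no reset: what is moved stays moved. The work goes in short steps, each a Python script; the robot and the scene stay as the last script left them, time stands still between calls to the robot, and variables do not carry over. Pictures are saved under pics/ and viewed, and the job is handed in when it is done.

```bash
mkdir -p pics
cat > h.py <<'E'
import numpy as np, cv2
from rig import arm
def K(c): return np.array([[c['fx'],0,c['cx']],[0,c['fy'],c['cy']],[0,0,1.]])
def cloud(c,T=None):
    T=c['extrinsics'] if T is None else T
    h,w=c['range_z'].shape
    v,u=np.mgrid[:h,:w]
    p=cv2.undistortPoints(np.stack([u,v],-1).reshape(-1,1,2).astype(np.float64),K(c),np.array(c['dist'],float)).reshape(h,w,2)
    z=c['range_z'][...,None]
    P=np.concatenate([p*z,z],-1)
    return P@T[:3,:3].T+T[:3,3]
E
python3 - <<'E'
from h import *
print(arm.read_time_s())
for n in ("scene","side"):
    c=arm.read_camera(n); np.save(f"{n}.npy",c,allow_pickle=True)
    cv2.imwrite(f"pics/{n}1.png",c['img'][...,::-1])
    P=cloud(c)
    for t in ("fixture","jaw","rack","stop_pin","pin_top","pipe_stub","small_pipe","flange","chipping_hammer"):
        for d in arm.find_in(t,c)[:2]:
            r,k=map(int,d['location']); print(n,t,round(d['confidence'],2),r,k,P[r,k].round(3))
print(arm.read_time_s(),arm.read_eef_rot(),arm.read_contact_force())
E
```

```text
0.0
scene fixture 0.82 200 259 [0.582 0.001 0.056]
scene jaw 0.61 200 247 [ 0.578 -0.025  0.057]
scene rack 0.82 197 243 [ 0.569 -0.032  0.058]
scene stop_pin 0.7 170 272 [0.549 0.036 0.112]
scene pin_top 0.63 251 340 [0.724 0.147 0.025]
scene pipe_stub 0.72 222 132 [ 0.559 -0.287  0.012]
scene small_pipe 0.56 271 164 [ 0.729 -0.213  0.062]
scene flange 0.73 291 228 [ 0.767 -0.097  0.013]
scene flange 0.18 272 164 [ 0.73  -0.213  0.06 ]
scene chipping_hammer 0.94 249 345 [0.72  0.161 0.022]
side fixture 0.64 220 227 [ 0.546 -0.041  0.058]
side fixture 0.38 218 233 [ 0.56  -0.038  0.055]
side jaw 0.56 219 231 [ 0.556 -0.038  0.053]
side rack 0.78 219 232 [ 0.558 -0.039  0.054]
side pin_top 0.58 182 215 [0.539 0.031 0.11 ]
side pipe_stub 0.64 309 282 [ 0.606 -0.256 -0.   ]
side small_pipe 0.68 275 321 [ 0.693 -0.236  0.061]
side chipping_hammer 0.85 158 270 [0.711 0.156 0.023]
1.0 [3.14159111e+00 9.67328055e-06 1.22701221e+00] [ 0.49074387 -0.04470793  0.37288166]
```

View pics/scene1.png

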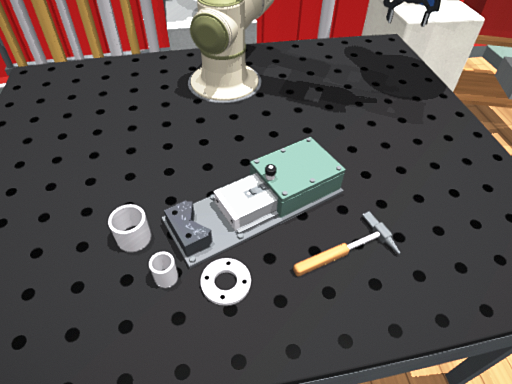

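View pics/side1.png

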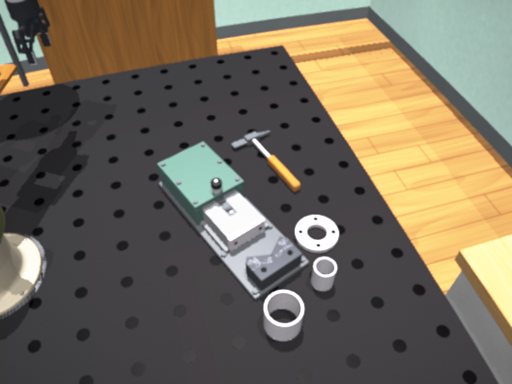

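Run:
```python
import numpy as np,cv2
import sys
from h import cloud
for n in ("scene","side"):
    c=np.load(n+".npy",allow_pickle=True).item(); P=cloud(c).reshape(-1,3)
    P=P[(c['range_z'].reshape(-1)>0)]
    m=(abs(P[:,0]-.57)<.2)&(P[:,1]>-.2)&(P[:,1]<.3)
    for lo,hi in ((.077,.084),(.052,.060),(.009,.015),(.106,.114)):
        Q=P[m&(P[:,2]>lo)&(P[:,2]<hi)]
        print(n,lo,len(Q),Q.mean(0).round(4), cv2.minAreaRect((Q[:,:2]*1000).astype(np.float32)))
    # height map top view
    im=np.zeros((500,500),np.float32)
    for x,y,z in P:
        i,j=int((x-.35)*1000),int((y+.25)*1000)
        if 0<=i<500 and 0<=j<500: im[i,j]=max(im[i,j],z)
    cv2.imwrite(f"pics/{n}_top.png",cv2.applyColorMap(np.clip(im*2200,0,255).astype(np.uint8),cv2.COLORMAP_JET))
```

```text
scene 0.077 2936 [0.5191 0.1057 0.081 ] ((513.7789306640625, 105.33547973632812), (137.3077850341797, 179.75973510742188), 21.028650283813477)
scene 0.052 2906 [ 0.5874 -0.0714  0.0568] ((569.2581787109375, -22.601898193359375), (141.895751953125, 445.4673767089844), 23.065876007080078)
scene 0.009 2917 [ 0.6409 -0.0573  0.0129] ((640.7453002929688, 38.63792419433594), (256.45806884765625, 475.36419677734375), 0.3852294981479645)
scene 0.106 84 [0.5429 0.0338 0.1109] ((541.3333740234375, 34.12998962402344), (22.776525497436523, 24.019018173217773), 41.903465270996094)
side 0.077 2815 [0.5121 0.0995 0.0799] ((513.4921264648438, 103.18937683105469), (136.80758666992188, 182.94117736816406), 20.349685668945312)
side 0.052 2894 [ 0.5807 -0.0799  0.0561] ((561.6246948242188, -24.349044799804688), (138.85195922851562, 451.557373046875), 25.6494083404541)
side 0.009 2602 [ 0.6077 -0.0718  0.0123] ((654.5111083984375, 20.812057495117188), (355.95123291015625, 453.5400390625), 20.872163772583008)
side 0.106 76 [0.5406 0.0296 0.1101] ((540.8641357421875, 30.835769653320312), (25.37472915649414, 22.63941764831543), 77.83891296386719)
```

The views agree: the vee is at the right end (world −y) and the housing towards +y/−x. The knob shows at scene (170,272) and side (182,215). Next I'll check the fixture frame against the jaw and vee edges.

Run:
```python
import numpy as np,cv2
from h import cloud
for n in ("scene","side"):
    c=np.load(n+".npy",allow_pickle=True).item(); P=cloud(c).reshape(-1,3)
    P=P[(c['range_z'].reshape(-1)>0)]
    for yaw,hx,hy in ((110.7,.5136,.1045),):
        a=np.deg2rad(yaw); e=np.array([np.cos(a),np.sin(a)]); f=np.array([-e[1],e[0]])
        o=np.array([hx,hy])-.197*e
        X=(P[:,:2]-o)@e*1000; Y=(P[:,:2]-o)@f*1000; Z=P[:,2]*1000
        print(n,o)
        def hist(m,V,lab): print(lab,m.sum(),np.percentile(V[m],[0,1,5,50,95,99,100]).round(1))
        m=(abs(Z-56)<4)&(abs(Y)<60)&(X>-30)&(X<105); hist(m,X,'jawtop x');hist(m,Y,'jawtop y')
        m=(abs(Z-56)<4)&(abs(Y)<60)&(X<-30)&(X>-140); hist(m,X,'vee x');hist(m,Y,'vee y')
        m=(abs(Z-80)<4)&(abs(Y)<90)&(X>90); hist(m,X,'house x');hist(m,Y,'house y')
        m=(Z>20)&(Z<50)&(abs(Y)<40)&(X>-30)&(X<30); hist(m,X,'jawface x')
        m=(abs(Z-12)<3)&(abs(Y)<40)&(X>-60)&(X<30); hist(m,X,'well x')
        m=(Z>106)&(abs(Y)<40)&(X>90)&(X<150); hist(m,X,'knob x');hist(m,Y,'knob y')
        # yaw check: jaw front edge per Y
        for y0 in (-40,-20,0,20,40):
            m=(abs(Z-56)<3)&(abs(Y-y0)<6)&(X>-30)&(X<60); print(y0,X[m].min().round(1),end=' ')
        print()
```

```text
scene [ 0.58323454 -0.07978247]
jawtop x 1509 [  1.5   2.5   5.6  50.1  99.3 103.9 104.9]
jawtop y 1509 [-49.7 -48.4 -46.5  -5.4  42.4  46.8  49. ]
vee x 1116 [-118.6 -118.1 -116.4  -91.7  -63.2  -56.7  -52.3]
vee y 1116 [-55.5 -54.8 -52.5  -5.8  49.5  54.1  56.2]
house x 2962 [108.  109.5 114.7 194.6 275.9 284.4 287.4]
house y 2962 [-69.1 -67.9 -65.   -9.4  58.6  65.5  68.5]
jawface x 132 [1.3 1.5 1.8 2.4 3.1 3.4 3.4]
well x 643 [-59.7 -57.3 -51.7 -24.5   0.7   3.1   3.7]
knob x 89 [109.5 109.9 110.4 120.1 131.1 133.  133.9]
knob y 89 [-13.  -13.  -12.   -2.8   8.5  10.8  12.8]
-40 2.8 -20 2.2 0 1.8 20 1.6 40 2.3 
side [ 0.58323454 -0.07978247]
jawtop x 1553 [ -2.3  -1.3   2.   47.9  99.  104.  104.9]
jawtop y 1553 [-59.9 -46.4 -42.    2.7  44.9  48.2  49.3]
vee x 1145 [-120.8 -120.1 -118.9  -95.1  -66.4  -60.2  -56.5]
vee y 1145 [-55.4 -53.3 -48.9   4.4  51.2  54.6  55.9]
house x 2881 [104.5 106.2 111.6 191.6 274.1 283.2 287.5]
house y 2881 [-69.2 -66.  -59.9   6.9  63.7  67.9  69.1]
jawface x 231 [-3.1 -2.4 -1.8 -0.4  0.9  1.5  1.9]
well x 588 [-55.8 -52.6 -47.8 -22.3  -0.6   1.3   2.3]
knob x 79 [105.5 106.6 107.6 117.5 127.8 130.1 130.2]
knob y 79 [-12.2 -10.7  -9.6   1.5  11.2  12.1  13. ]
-40 -1.4 -20 -1.5 0 -1.2 20 -2.3 40 -2.0
```

The frame fits to about ±2 mm: origin about (0.583, −0.080), yaw 110.7°. Jaw front edge, vee, housing and knob are where the description puts them, and the slide is closed. I'll close the fingers and go down into the well.

```bash
cat >> h.py <<'E'
a=np.deg2rad(110.7); ex=np.array([np.cos(a),np.sin(a)]); O=np.array([.5833,-.0798])
ROT=[np.pi,0,np.deg2rad(20.7)]
def W(x,z): return [*(O+ex*x),z]
def FX(): 
    p=arm.read_ee_pos(); return (np.array(p[:2])-O)@ex
def F():
    f=np.array(arm.read_contact_force()); return round(float(f[:2]@ex),2), round(float(f[2]),2)
E
python3 - <<'E'
from h import *
print(arm.solve_ik(W(-.038,.2),ROT), arm.solve_ik(W(.03,.055),ROT))
arm.gripper_close(20)
arm.move_to(W(-.036,.2),ROT)
print(arm.read_opening(),F(),arm.read_time_s())
arm.movel(W(-.036,.056),vel=.1)
print(F(),FX(),arm.read_ee_pos(),arm.read_time_s())
for n in ("scene","side"):
    c=arm.read_camera(n); cv2.imwrite(f"pics/{n}2.png",cv2.resize(c['img'][100:292,130:386,::-1],None,fx=3,fy=3))
E
```

```text
[-3.83482929e-01  5.39350105e-01  1.31215308e+00 -4.44089210e-16
  1.29008946e+00 -7.44766084e-01] [-2.93750225e-01  6.48377390e-01  1.55286701e+00 -4.44089210e-16
  9.40348249e-01 -6.55033380e-01]
-9.037873507357078e-07 (-0.48, -0.72) 4.3833
(-0.1, -0.34) -0.036206316094796145 [ 0.59631792 -0.11358589  0.05660467] 5.975
```

View pics/scene2.png

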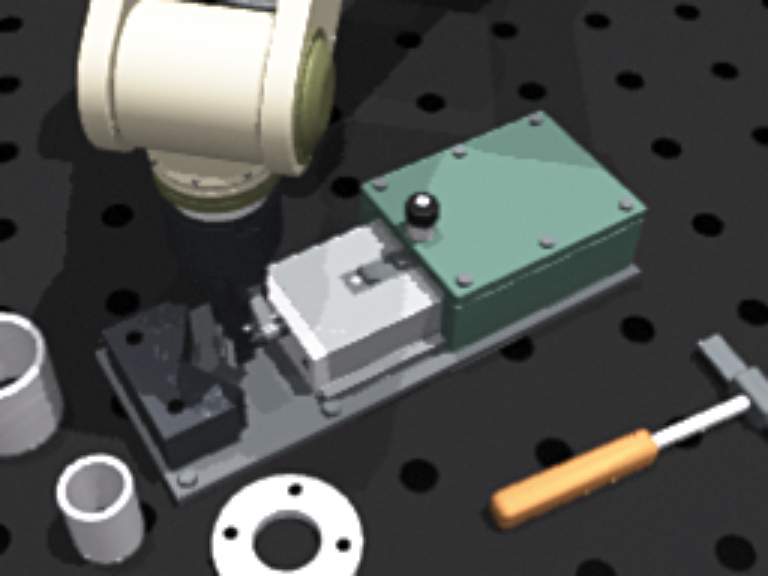

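View pics/side2.png

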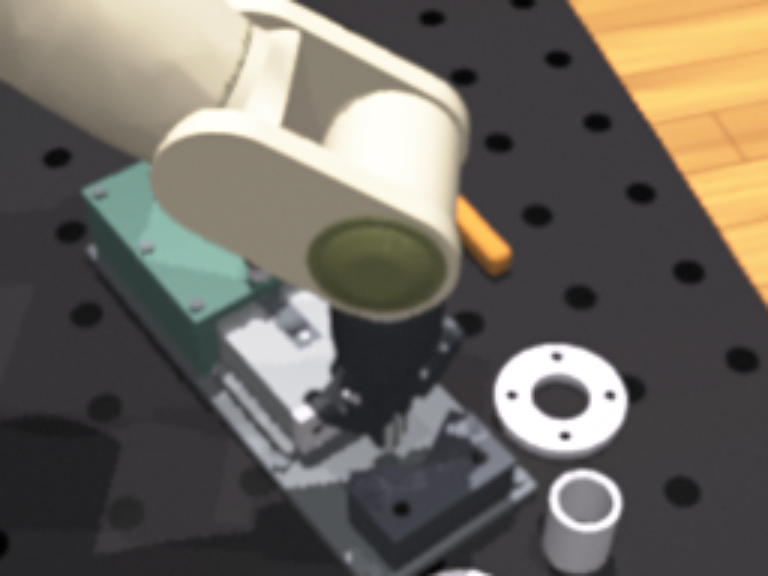

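The fingers stand in the well (scene crop about (240,350)), clear of both vee and jaw. I'll find contact, then push.

Run:
```python
from h import *
x=-.02; con=None
while x<.006:
    arm.movel(W(x,.056),vel=.06); f=F(); print(round(x,4),round(FX(),4),f)
    if f[0]<-3: con=FX(); break
    x+=.002
print(con,arm.read_time_s())
```

```text
-0.02 -0.0196 (0.55, -0.49)
-0.018 -0.018 (0.65, 0.74)
-0.016 -0.0159 (-0.22, -0.92)
-0.014 -0.0139 (0.11, -1.4)
-0.012 -0.0119 (-0.39, 0.41)
-0.01 -0.0102 (-1.78, 0.15)
-0.008 -0.0088 (-5.68, -1.27)
-0.00876565914001081 7.9917
```

Run:
```python
from h import *
for x in (.0,.008,.013,.016,.019,.022,.025,.028):
    arm.movel(W(x,.056),vel=.06); print(x,round(FX(),4),F())
    if FX()>.0265: break
arm.pause(.15); print(FX(),F(),arm.read_time_s())
for n in ("scene","side"):
    c=arm.read_camera(n); cv2.imwrite(f"pics/{n}3.png",cv2.resize(c['img'][100:292,130:386,::-1],None,fx=3,fy=3))
```

```text
0.0 -0.0009 (-7.08, -2.46)
0.008 0.0071 (-6.25, -2.81)
0.013 0.0121 (-5.78, -1.83)
0.016 0.0148 (-7.12, -2.7)
0.019 0.0178 (-8.58, -3.09)
0.022 0.0207 (-8.16, -3.7)
0.025 0.0237 (-9.43, -3.77)
0.028 0.0261 (-10.93, -5.16)
0.02611633971936149 (-10.87, -4.77) 10.2083
```

View pics/scene3.png

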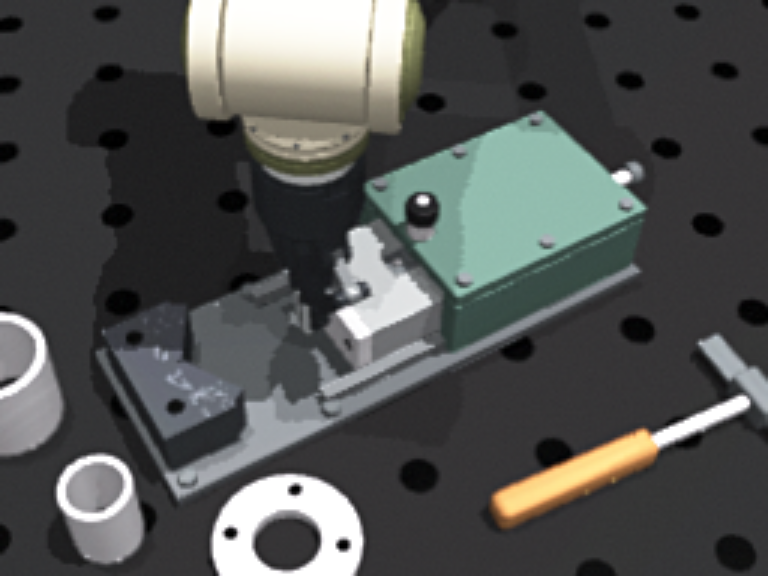

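The jaw has moved well back and the guide rod now sticks out of the housing at about (630,173). The knob, at (422,210), looks as low as before. I'll measure the pin height and jaw position before letting go.

```bash
cat >> h.py <<'E'
def meas():
    for n in ("scene","side"):
        c=arm.read_camera(n); P=cloud(c).reshape(-1,3); P=P[c['range_z'].reshape(-1)>0]
        f=np.array([-ex[1],ex[0]]); X=(P[:,:2]-O)@ex*1000; Y=(P[:,:2]-O)@f*1000; Z=P[:,2]*1000
        m=(abs(Y)<14)&(X>104)&(X<136)&(Z>98)&(Z<125); print(n,'knob n',m.sum(),'z top',np.percentile(Z[m],[90,98]).round(1) if m.any() else 0)
        out=[]
        for y0 in (-42,-35,35,42):
            m=(abs(Z-56)<3)&(abs(Y-y0)<5)&(X>-30)&(X<80); out.append(X[m].min().round(1) if m.any() else None)
        print('  jaw front edge',out)
        m=(abs(Z-56)<3)&(abs(Y-38)<6)&(X>-30)&(X<104)
        cv2.imwrite(f"pics/{n}_{arm.read_time_s():.2f}.png",cv2.resize(c['img'][100:292,130:386,::-1],None,fx=3,fy=3))
E
python3 -c "
from h import *
meas()"
```

```text
scene knob n 120 z top [113.2 115.7]
  jaw front edge [np.float64(38.4), np.float64(38.4), None, None]
side knob n 93 z top [112.3 113.3]
  jaw front edge [np.float64(42.2), None, np.float64(35.0), np.float64(34.4)]
```

The slide is at about 36 mm by both cameras and by the contact estimate, so it's between the two teeth. Releasing.

```bash
python3 - <<'E'
from h import *
for x in (.02,.012,0):
    arm.movel(W(x,.056),vel=.05); print(round(FX(),4),F())
arm.movel(W(-.03,.056),vel=.1); print(F())
arm.movel(W(-.03,.2),vel=.15)
arm.move_to([.40,-.25,.3],ROT)
arm.pause(.3); print(F(),arm.read_time_s())
meas()
import numpy as np
for n in ("scene","side"):
    c=np.load(n+".npy",allow_pickle=True).item(); P=cloud(c).reshape(-1,3); P=P[c['range_z'].reshape(-1)>0]
    f=np.array([-ex[1],ex[0]]); X=(P[:,:2]-O)@ex*1000; Y=(P[:,:2]-O)@f*1000; Z=P[:,2]*1000
    m=(abs(Y)<14)&(X>104)&(X<136)&(Z>98)&(Z<125); print('start',n,m.sum(),np.percentile(Z[m],[90,98]).round(1))
E
ls pics
```

```text
0.0182 (-9.68, -3.58)
0.012 (-0.04, 0.14)
-0.0002 (0.0, 0.17)
(0.92, 0.48)
(-0.15, 0.8) 14.2917
scene knob n 116 z top [112.7 114. ]
  jaw front edge [np.float64(30.2), np.float64(30.9), np.float64(29.8), np.float64(30.5)]
side knob n 106 z top [111.8 112.7]
  jaw front edge [np.float64(26.4), np.float64(26.4), np.float64(27.1), np.float64(27.3)]
start scene 117 [113.1 114.3]
start side 107 [112.6 114.1]
scene1.png
scene2.png
scene3.png
scene_10.36.png
scene_14.34.png
scene_top.png
side1.png
side2.png
side3.png
side_10.41.png
side_14.39.png
side_top.png
```

View pics/scene_14.34.png

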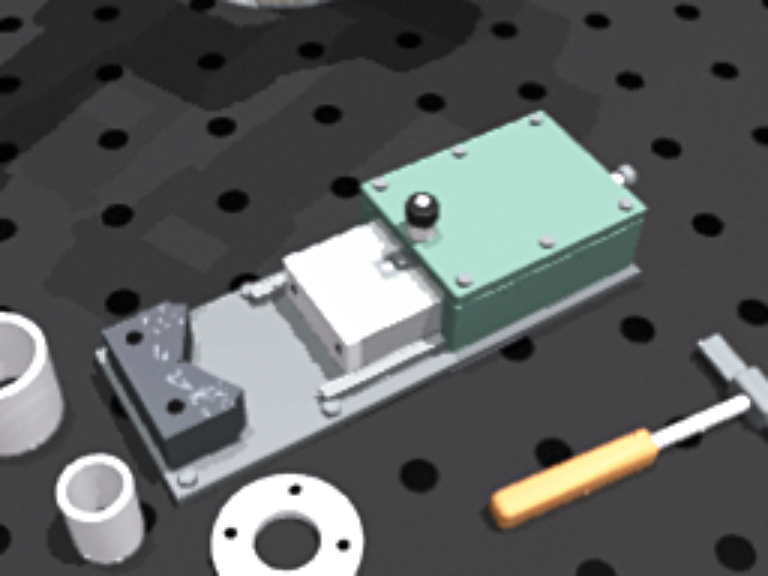

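```bash
python3 -c "
from h import *
print(abs(np.array(arm.read_qvel())).max(),F()); arm.job_done()"
```

```text
0.002792449073167033 (0.12, -0.32)
the job is handed in; nothing more can be done
```

The jaw is set half open, caught on the stop pin at the first tooth, and I've handed the job in. It took about 14.5 s of robot time.

- **Push:** With closed fingertips I pushed the jaw back to about 36 mm with roughly 11 N. That is past the first tooth (28 mm) and short of the second (56 mm). I then backed off slowly until the force dropped to zero and lifted the arm clear.
- **Slide position:** Compared with the start, the jaw's front edge has moved about 28 mm in both cameras. Taken absolutely, the scene camera reads about 30 mm and the side camera about 27 mm. That is the same calibration offset of about 2 mm each way that they showed before the push.
- **Stop pin:** The knob's height matches its starting height to within about 1.5 mm, so the pin is down.
- **Loose parts:** The pipe pieces, flange and hammer look unmoved in the last picture; I did not measure them separately.
- **Robot:** Before hand-in the arm was at rest and touching nothing.

No check failed. The one disagreement was that calibration offset between the cameras.

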